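# Put the sockets back on their rail in order of size

## Robot

A 6-joint arm with a two-finger parallel gripper is mounted at the origin on a cart in front of the work surface, level with it; the furniture and walls round the work are solid. World frame = base frame: x ahead of the robot, y to its left, z up, the work surface at z = 0. Lengths are in mm, angles in rad, forces in N, time in s.
With the tool pointing down it reaches from about 375 to 975 mm from the base axis. Payload 3.8 kg.
Tool frame: the origin (TCP) lies on the mounting face of the last link; the fingertips stand 173 mm ahead of it and the grasp point (between the pads) lies 155 mm ahead of it; z points along the fingers, y is the line along which they close (so a half turn about z gives the same grasp; the last joint's range is limited). The gripper opens to 85 mm and grips with 20 to 120 N. Pads are 22 mm wide; open, the fingers measure 114 mm over their backs; the gripper's body (76 mm by 85 mm) begins 54 mm behind the grasp point. The pads swing forward as they close: fully open they stand 13 mm farther back than shut.
Start: joints at [-1.191, 0.264, 1.604, -0, 1.274, -0.037], TCP at [273.259, -617.211, 404.68] pointing down, gripper open.
Joint ranges: [-2.63, 2.63], [-0.94, 2.18], [0.31, 2.57], [-1.31, 4.45], [0, 2.66], [-2.55, 2.55]. Speed limits (rad/s): [2.57, 2.57, 3.14, 3.14, 3.14, 3.14].

## Interface

Orientations are given as a rotation vector (axis times angle).
In Python, from bench import * gives the robot as it stands.
- The arm moves only by the shell command python3 -m pendant 'ROWS' [FORCE]. ROWS is JSON, a list of rows, each a list of 7 numbers: the turn, a rotation vector about the tool's x, y, z each as a share of 180 degrees, from -1 to 1, then the shift along the tool's x, y, z each as a share of 1000 mm, from -1 to 1, then the opening, from 0 (shut) to 1 (fully open). In form: [[wx, wy, wz, tx, ty, tz, gripper], ...]. A call has 1 to 20 rows; each row shifts and turns the commanded pose from where the row before left it, along the tool's axes as they then stand; what a row does not reach is not made up. A row lasts 1/12 s, in which the tool goes at most 41.7 mm and 7.16 degrees, less where a joint would pass 70% of its speed; a pose out of reach is approached as far as the arm can. A call with a number of a shift or a turn outside -1 to 1 is refused whole. A call with a gripper value outside its range is refused whole. The fingers move at their own pace and stop on an object; FORCE is the grip in N (left out, the last holds). Time passes only in rows, so rows that do not move let the fingers close. It gives the time, the measured TCP pose, the force, the opening and the grip force at its end, in the units of the state.
- read_state(): the state, without advancing time (a new reading comes with each control period).
- camera(name): name is "side" or "top" or "wrist"; returns a dict with "color" (384x512x3 uint8, red, green, blue), "K" (3x3 intrinsics, pixels), "R" (3x3) and "t" (3): a world point X has camera coordinates R X + t; the wrist camera has in their place "tool_from_camera" (4x4, takes a point from camera to tool coordinates, whose origin is the TCP and whose axes are the flange's). Camera axes: x right, y down, z forward; pixel columns grow to the right and rows downward; lengths in mm; the calibration is good to about 2 mm. A picture is of the moment at which its call begins: read the wrist's pose just before it. There is no depth.
- job_done(): hands the job in; it is judged then, once.
Trained networks look in the newest picture that a camera, given by its name, has taken for a name from the list of things; names that differ only in an ending like _2 or _b are one class to them, and where a whole thing is asked for, a point or a joint stands for the part that bears it (a point fixed in the world has none). Each returns a list of dicts, best first, with "confidence" (0 to 1); they miss things now and then, are a little off and sometimes report something else, mostly with a low value. They report only what shows in the picture. A call takes as long as a camera call. They do not tell look-alikes from the thing itself.
- recognise(camera, target): "location" ([column, row] in pixels, amid what is visible of it).
The state is a dict: "clock": time; "joints": joint angles; "dq": joint speeds; "tau": joint torques, N m; "tcp_pos": TCP position; "ee_rot": TCP orientation; "contact_force": force on the tool from outside, world axes, zero at the start; "torque": the same for the moment, N m; "width": opening from 0.0 (shut) to 1.0 (fully open); "gripper_force": force on a finger pad.
Only numpy, scipy, OpenCV 4.12 (cv2) and the standard library are available. Lean on these libraries where they do the work, as an engineer would, in place of code of your own. Each camera call takes 0.05 s, during which the arm holds its last target. There are 200 camera calls.

## Task

Put the four loose sockets back on the socket rail in order of size, one on each post: the smallest on the post next to the rail's hanging eye, then the next larger, and so on, with the largest at the far end. Leave them as they stand, hexagon mouth up, each pushed right down onto its seat, upright and let go.

Things in the scene. Friction and masses are not known exactly. Their poses are not given: they have to be found in the camera images.
- socket_s_mid (a point): Centre, half-way up, of the smallest of four plain steel hexagon sockets, a round tube 34 mm in outside diameter and 46 mm tall (its lowest 15 mm is 6 mm slimmer). It stands upright on the table, hexagon mouth up, square drive end down; its z axis is its axis and points up through the mouth. The square drive hole, 19 mm wide, is open at the bottom; the bore is nowhere narrower and runs right through. Grip it across its outside.
- socket_m_mid (a point): Centre, half-way up, of the second smallest of four plain steel hexagon sockets, a round tube 42 mm in outside diameter and 52 mm tall (its lowest 15 mm is 6 mm slimmer). It stands upright on the table, hexagon mouth up, square drive end down; its z axis is its axis and points up through the mouth. The square drive hole, 19 mm wide, is open at the bottom; the bore is nowhere narrower and runs right through. Grip it across its outside.
- socket_l_mid (a point): Centre, half-way up, of the second largest of four plain steel hexagon sockets, a round tube 50 mm in outside diameter and 58 mm tall (its lowest 15 mm is 6 mm slimmer). It stands upright on the table, hexagon mouth up, square drive end down; its z axis is its axis and points up through the mouth. The square drive hole, 19 mm wide, is open at the bottom; the bore is nowhere narrower and runs right through. Grip it across its outside.
- socket_xl_mid (a point): Centre, half-way up, of the largest of four plain steel hexagon sockets, a round tube 58 mm in outside diameter and 64 mm tall (its lowest 15 mm is 6 mm slimmer). It stands upright on the table, hexagon mouth up, square drive end down; its z axis is its axis and points up through the mouth. The square drive hole, 19 mm wide, is open at the bottom; the bore is nowhere narrower and runs right through. Grip it across its outside.
- holder_1: Socket holder on the rail, the one next to the hanging eye; all four are alike. Its origin is the middle of its flat seat (a 26 x 35 mm plate, 13 mm above the table), z up. On the seat stands a round post, 14 mm in diameter, 24 mm tall, tapered over its top 10 mm to a 6 mm tip: a socket's drive hole slips loosely over it, whichever way the socket is turned, until the socket's lower face rests on the seat.
- holder_2: Socket holder on the rail, second from the hanging eye; all four are alike. Its origin is the middle of its flat seat (a 26 x 35 mm plate, 13 mm above the table), z up. On the seat stands a round post, 14 mm in diameter, 24 mm tall, tapered over its top 10 mm to a 6 mm tip: a socket's drive hole slips loosely over it, whichever way the socket is turned, until the socket's lower face rests on the seat.
- holder_3: Socket holder on the rail, third from the hanging eye; all four are alike. Its origin is the middle of its flat seat (a 26 x 35 mm plate, 13 mm above the table), z up. On the seat stands a round post, 14 mm in diameter, 24 mm tall, tapered over its top 10 mm to a 6 mm tip: a socket's drive hole slips loosely over it, whichever way the socket is turned, until the socket's lower face rests on the seat.
- holder_4: Socket holder on the rail, the one farthest from the hanging eye; all four are alike. Its origin is the middle of its flat seat (a 26 x 35 mm plate, 13 mm above the table), z up. On the seat stands a round post, 14 mm in diameter, 24 mm tall, tapered over its top 10 mm to a 6 mm tip: a socket's drive hole slips loosely over it, whichever way the socket is turned, until the socket's lower face rests on the seat.
- socket_rail: The aluminium socket rail that carries the four holders in a row about 64 mm apart; fixed to the table. 30 mm wide, 10 mm high, about 285 mm long with the eye. Origin: centre of its underside on the table; its x axis runs along the row and points to the end with the hanging eye (a round steel wire ring lying flat, about 30 mm across); the other end has only a black cap.
Not all that is in view belongs to the job. Leave any green or red look-alike of the part that bears socket_xl_mid alone.

How it is judged (in metres and radians):
At the end, for the whole second after the job is handed in: Counted from the hanging eye, holders 1 to 4 carry the smallest, second smallest, second largest and largest socket; each socket is within 8 mm sideways of the middle of its holder, upright within 0.1 rad with its mouth up, down on its seat within 4 mm, and at rest (slower than 0.02 m/s) (horizontal distance between socket_s_mid and holder_1 below 0.008 m and z of socket_s_mid in the frame of holder_1 between 0.019 and 0.027 m and angle between each of socket_s_mid, socket_m_mid, socket_l_mid, socket_xl_mid's own z axis and vertical below 0.1 rad and linear speed of each of socket_s, socket_m, socket_l, socket_xl below 0.02 m/s and horizontal distance between socket_m_mid and holder_2 below 0.008 m and z of socket_m_mid in the frame of holder_2 between 0.022 and 0.03 m and horizontal distance between socket_l_mid and holder_3 below 0.008 m and z of socket_l_mid in the frame of holder_3 between 0.025 and 0.033 m and horizontal distance between socket_xl_mid and holder_4 below 0.008 m and z of socket_xl_mid in the frame of holder_4 between 0.028 and 0.036 m); the robot touches nothing.
It also fails if it takes over 115 s, if anything falls off the work surface, if the arm or the gripper's body presses on something with over 40 N, if the wrist force passes 120 N, or if a joint passes its speed limit or range.

## Working session

There is one attempt and no reset: what is moved stays moved. The work goes in short steps, Python scripts to look and compute and a shell command to move; the robot and the scene stay as the last step left them, time stands still between calls to the robot, and variables do not carry over. Pictures are saved under pics/ and viewed, at most 14 in all, crops included, and the job is handed in when it is done.

```bash
mkdir -p pics; ls
python3 - <<'E'
from bench import *
import cv2
s=read_state();print(s)
for c in ['top','side','wrist']:
    p=camera(c);cv2.imwrite(f'pics/{c}0.png',cv2.resize(p['color'][:,:,::-1],(768,576)))
    print(c,p['K'].tolist(),[ (k,p[k].tolist()) for k in ('R','t','tool_from_camera') if k in p])
    for n in ['socket_s_mid','socket_m_mid','socket_l_mid','socket_xl_mid','holder_1','socket_rail']:
        print(n,[([round(v) for v in d['location']],round(d['confidence'],2)) for d in recognise(c,n)])
E
```

```text
pics
{'clock': 0.0, 'joints': array([-1.19085956e+00,  2.64792721e-01,  1.60539833e+00,  1.08435374e-05,
        1.27367169e+00, -3.68613053e-02]), 'dq': array([-0.0015327 , -0.00054812,  0.0005241 , -0.00167162, -0.00065479,
       -0.00057666]), 'tau': array([ 4.53953890e-04, -5.15105474e+01, -3.67319548e+01, -7.96495942e-05,
        1.28936057e-02, -1.13822765e-07]), 'tcp_pos': array([ 273.16071163, -616.88566337,  403.3217661 ]), 'ee_rot': array([-3.07143015e+00, -6.49508122e-01,  5.92215190e-04]), 'contact_force': array([-0.87723952, -1.00727762, -0.2010748 ]), 'torque': array([-0.03987278, -0.04120081, -0.00141872]), 'gripper_force': 0.0, 'width': 0.9964722667184367}
top [[421.11148149009057, 0.0, 264.97158200515474], [0.0, 421.11148149009057, 196.21451277631158], [0.0, 0.0, 1.0]] [('R', [[0.0014088996420567968, -0.9999902785474764, -0.004178254700131074], [-0.987823447800061, -0.0007417098676482884, -0.15557726647191178], [0.15557265498216138, 0.004346570718714729, -0.9878148897160784]]), ('t', [123.09220936773094, 519.2546385237669, 1226.6273897206768])]
socket_s_mid [([323, 
[... 830 characters left out ...]
252, 185], 0.82), ([269, 246], 0.8), ([302, 170], 0.75), ([181, 313], 0.55)]
holder_1 [([259, 159], 0.53), ([252, 166], 0.42), ([244, 174], 0.41)]
socket_rail [([259, 165], 0.7)]
wrist [[341.3269672282671, 0.0, 246.5851736587116], [0.0, 341.3269672282671, 194.78528565737042], [0.0, 0.0, 1.0]] [('tool_from_camera', [[-0.00040697139492799255, -0.9521191503986407, -0.30572693342008955, 77.55651439166218], [0.9999999016059269, -0.0003335156664669272, -0.00029249860613397984, 0.10251626258728219], [0.00017652880240854934, -0.3057270223769374, 0.9521191924470964, 30.766574490241617], [0.0, 0.0, 0.0, 1.0]])]
socket_s_mid []
socket_m_mid []
socket_l_mid []
socket_xl_mid []
holder_1 []
socket_rail []
```

View pics/top0.png

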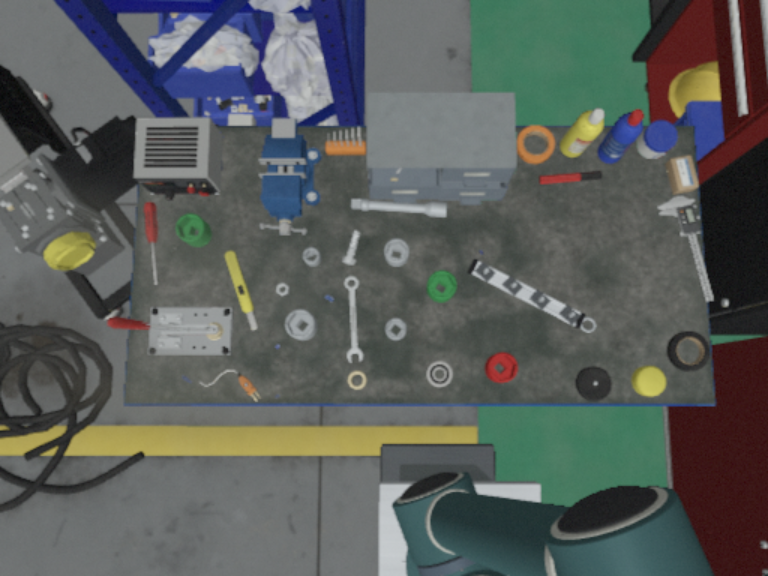

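View pics/side0.png

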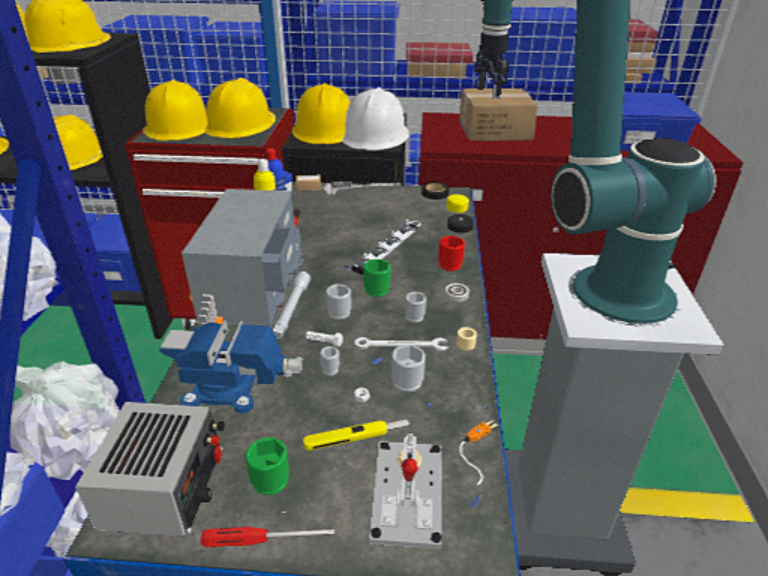

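The top view shows loose sockets at about (311,257), (396,329), (396,252) and (299,325) in the 1.5x picture. The rail runs from its black cap at (473,268) to its eye at (588,324). The green and red look-alikes are at (442,287), (193,231) and (501,368). Sizes from the side view: S (331,360), M (415,306), L (339,301), XL (408,367).

```bash
cat > h.py <<'E'
from bench import *
import numpy as np, cv2
from scipy.spatial.transform import Rotation as Ro
def ray_at(p,uv,z,s=None):
    d=np.linalg.solve(p['K'],[uv[0],uv[1],1.])
    if 'R' in p: o=-p['R'].T@p['t']; d=p['R'].T@d
    else:
        T=p['tool_from_camera'];R=Ro.from_rotvec(s['ee_rot']).as_matrix()
        o=R@T[:3,3]+s['tcp_pos']; d=R@T[:3,:3]@d
    return o+d*(z-o[2])/d[2]
def proj(p,X,s=None):
    X=np.asarray(X,float)
    if 'R' in p: c=p['R']@X+p['t']
    else:
        T=p['tool_from_camera'];R=Ro.from_rotvec(s['ee_rot']).as_matrix()
        c=T[:3,:3].T@(R.T@(X-s['tcp_pos'])-T[:3,3])
    q=p['K']@c; return q[:2]/q[2]
def go(x,y,z,ydir=None):
    """print turn and tool-axis shift to vertical-down pose at x,y,z with tool y along heading ydir (rad)"""
    s=read_state();R=Ro.from_rotvec(s['ee_rot']).as_matrix();D=R
    if ydir is not None:
        best=None
        for a in (ydir,ydir+np.pi):
            yy=np.array([np.cos(a),np.sin(a),0]);zz=np.array([0,0,-1.]);D0=np.c_[np.cross(yy,zz),yy,zz]
            w=Ro.from_matrix(R.T@D0).as_rotvec()
            if best is None or np.linalg.norm(w)<np.linalg.norm(best[0]): best=(w,D0)
        w,D=best;print('turn share',np.round(w/np.pi,4), 'j6',s['joints'][5])
    print('shift share',np.round(D.T@(np.array([x,y,z])-s['tcp_pos'])/1000,4),'t',round(s['clock'],2))
E
python3 - <<'E'
from h import *
t=camera('top');sd=camera('side')
for n,h,a,b in [('s',46,(311,257),(331,353)),('m',52,(396,329),(415,297)),('l',58,(396,252),(339,290)),('xl',64,(299,325),(408,350)),('eye',2,(588,324),(413,225)),('cap',8,(473,268),(357,267))]:
    print(n,ray_at(t,np.array(a)/1.5,h).round(),ray_at(sd,np.array(b)/1.5,h).round())
a=ray_at(t,np.array((473,268))/1.5,8);b=ray_at(t,np.array((588,324))/1.5,2)
d=b-a;print(np.arctan2(d[1],d[0]));ang=np.arctan2(d[1],d[0])+np.pi/2;print('ydir',ang)
c=(a+b)/2
go(*c[:2],400,ang); go(540,120,400,ang)
E
```

```text
s [594. 298.  46.] [593. 305.  46.]
m [448. 126.  52.] [450. 132.  52.]
l [602. 127.  58.] [602. 129.  58.]
xl [455. 316.  64.] [458. 306.  64.]
eye [ 464. -267.    2.] [ 463. -258.    2.]
cap [580. -33.   8.] [585. -36.   8.]
-2.029255575735714
ydir -0.45845924894081724
turn share [-0.      0.     -0.2214] j6 -0.036899563880855746
shift share [0.5291 0.016  0.0047] t 1.15
turn share [-0.      0.     -0.2214] j6 -0.036899563880855746
shift share [ 0.7791 -0.0871  0.0047] t 1.15
```

```bash
python3 -m pendant '[[0,0,-0.0316,0,0,0,1],[0,0,-0.0316,0,0,0,1],[0,0,-0.0316,0,0,0,1],[0,0,-0.0316,0,0,0,1],[0,0,-0.0316,0,0,0,1],[0,0,-0.0316,0,0,0,1],[0,0,-0.0318,0,0,0,1],[0,0,0,0.04,0,0,1],[0,0,0,0.04,0,0,1],[0,0,0,0.04,0,0,1],[0,0,0,0.04,0,0,1],[0,0,0,0.04,0,0,1],[0,0,0,0.04,0,0,1],[0,0,0,0.04,0,0,1],[0,0,0,0.04,0,0,1],[0,0,0,0.04,0,0,1],[0,0,0,0.04,0,0,1],[0,0,0,0.04,0,0,1],[0,0,0,0.04,0,0,1],[0,0,0,0.04,0,0,1]]'
python3 -m pendant '[[0,0,0,0,0,0,1],[0,0,0,0,0,0,1],[0,0,0,0,0,0,1],[0,0,0,0,0,0,1]]'
cat > look.py <<'E'
import sys
from h import *
n=sys.argv[1]
s=read_state();p=camera('wrist');im=p['color'][:,:,::-1].copy();cv2.imwrite(f'pics/{n}_raw.png',im)
import pickle;pickle.dump((s,p),open(f'{n}.pkl','wb'))
print(s['tcp_pos'].round(1),s['ee_rot'].round(3),s['clock'])
for t in sys.argv[2:]:
    print(t,[([round(v) for v in d['location']],round(d['confidence'],2)) for d in recognise('wrist',t)])
cv2.imwrite(f'pics/{n}.png',cv2.resize(im,(768,576),interpolation=cv2.INTER_CUBIC))
E
python3 look.py w1 holder_1 socket_rail
```

```text
clock: 2.82
tcp_pos: [503.8, -149.0, 405.1]
ee_rot: [2.667, 1.658, 0.001]
contact_force: [-0.1, -0.7, 0.5]
width: 1.0
gripper_force: 0.0
clock: 3.15
tcp_pos: [503.0, -151.8, 404.7]
ee_rot: [2.669, 1.657, -0.001]
contact_force: [0.0, -0.5, 0.3]
width: 1.001
gripper_force: 0.0
[ 503.  -151.8  404.7] [ 2.669e+00  1.657e+00 -1.000e-03] 3.15
holder_1 [([264, 166], 0.71), ([267, 43], 0.66), ([266, 110], 0.63), ([258, 227], 0.58)]
socket_rail [([264, 134], 0.84)]
```

View pics/w1.png

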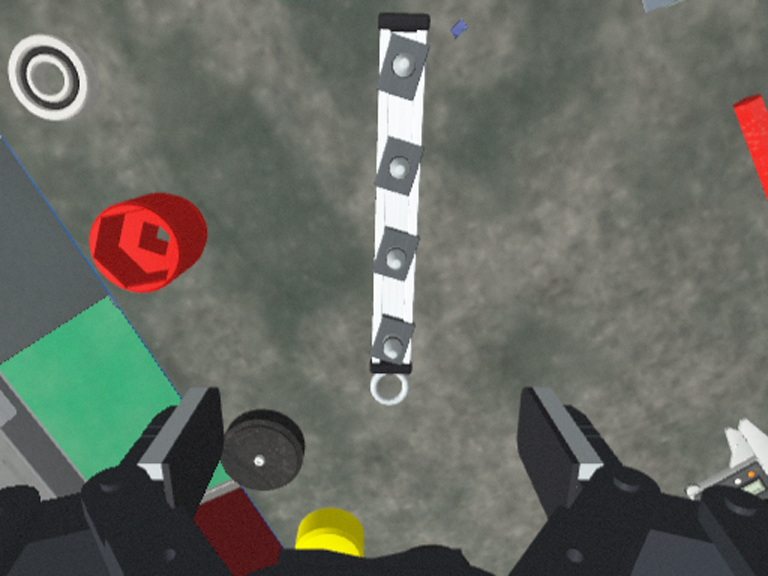

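The wrist view shows the rail running vertically near column 400 with the eye at (389,388). The post tips are at about (404,65), (398,168), (396,258) and (393,346), on rotated dark seats. I'll segment the seats for precision.

Run:
```python
from h import *
import pickle
s,p=pickle.load(open('w1.pkl','rb'));im=p['color']
k=4;hsv=im[10:255,235:300]
g=cv2.resize(im[15:265,235:300,::-1],None,fx=k,fy=k,interpolation=cv2.INTER_CUBIC)
cv2.imwrite('pics/h1.png',np.hstack([cv2.resize(g[:500],(520,1000))[:, :],cv2.resize(g[500:],(520,1000))])[::1,::1])
a=cv2.imread('pics/h1.png');cv2.imwrite('pics/h1.png',cv2.resize(a,(624,600)))
tips=np.array([(393,346),(396,258),(398,168),(404,65)])/1.5
quads=[]
gray=cv2.cvtColor(im,cv2.COLOR_RGB2GRAY)
for i,t in enumerate(tips):
    print(i+1,'tip',ray_at(p,t,37,s).round(1), end=' ')
    x,y=t.astype(int);w=gray[y-28:y+28,x-22:x+22]
    hs=im[y-28:y+28,x-22:x+22].astype(int)
    # neutral dark plate
    m=((w>45)&(w<105)).astype(np.uint8)
    rail=np.zeros_like(m);rail[:,8:36]=1
    n,l,st,c=cv2.connectedComponentsWithStats(m*rail)
    print('dbg',w[28,::4])
```

```text
1 tip [ 485.8 -222.7   37. ] dbg [113 110 159 108 183 152 125  84 237 141 140]
2 tip [ 515.6 -165.2   37. ] dbg [ 95 100 180 105 198 174 123  98 101 127 123]
3 tip [ 542.2 -112.2   37. ] dbg [124 133 248 108  93 220 221 119 105 243 121]
4 tip [571.5 -59.   37. ] dbg [ 95  98 145 109 215 239 215 117 107 131 116]
```

View pics/h1.png

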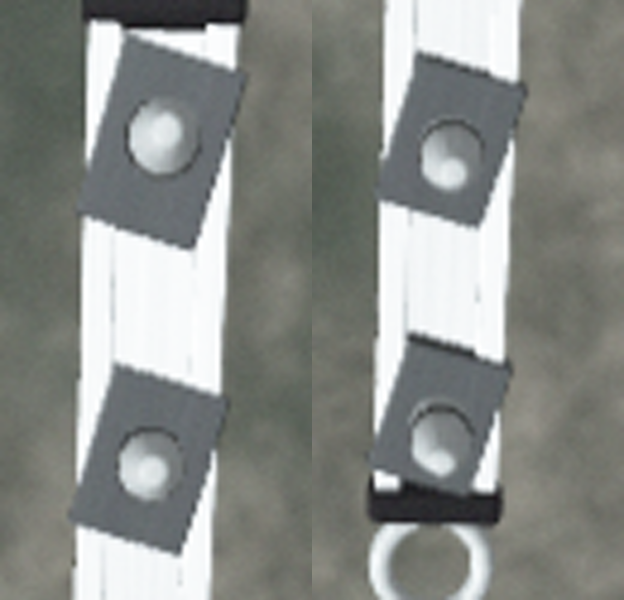

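The crop shows the four seats, with centres near (162,142), (148,459), (449,140) and (439,417). The posts stand at the middle of each.

Run:
```python
from h import *
import pickle
s,p=pickle.load(open('w1.pkl','rb'))
Q={4:[(124,38),(245,72),(194,249),(80,211)],3:[(115,363),(229,402),(180,554),(70,518)],2:[(418,53),(525,90),(479,227),(376,190)],1:[(410,347),(511,372),(467,493),(370,457)]}
C=[]
for i in (1,2,3,4):
    P=[]
    for x,y in Q[i]:
        u=(235+x/4.8-.4,15+y/4.8-.4) if x<312 else (235+(x-312)/4.8-.4,140+y/4.8-.4)
        P.append(ray_at(p,u,13,s)[:2])
    P=np.array(P);c=P.mean(0);C.append(c)
    print(i,c.round(1),'sides',np.linalg.norm(P-np.roll(P,1,0),axis=1).round(1))
C=np.array(C);print('spacing',np.linalg.norm(np.diff(C,axis=0),axis=1).round(1))
d=C[0]-C[3];a=np.arctan2(d[1],d[0]);print('rail heading',a,'ydir',a+np.pi/2)
t=camera('top')
for c in C: print(proj(t,[*c,13])*1.5)
np.save('C.npy',C)
go(530,130,430,a+np.pi/2)
```

```text
1 [ 483.5 -227.8] sides [29.8 24.7 33.  25.4]
2 [ 514.8 -167.7] sides [32.8 25.4 33.4 25.3]
3 [ 543.4 -113.1] sides [33.5 25.5 33.3 25.2]
4 [572.4 -57.8] sides [33.2 25.1 34.5 24.7]
spacing [67.8 61.7 62.4]
rail heading -2.0526260454386374 ydir -0.4818297186437408
[569.87308274 313.85238248]
[539.84236238 298.64632829]
[512.75488305 284.83379929]
[485.53032096 270.96844845]
turn share [-0.      0.      0.0067] j6 0.11962878392872031
shift share [ 0.2625 -0.1068 -0.0253] t 3.35
```

```bash
python3 -m pendant '[[0,0,0.0067,0.037,-0.015,-0.0036,1],[0,0,0,0.0375,-0.015,-0.0036,1],[0,0,0,0.0375,-0.0152,-0.0036,1],[0,0,0,0.0375,-0.0152,-0.0036,1],[0,0,0,0.0375,-0.0152,-0.0036,1],[0,0,0,0.0375,-0.0152,-0.0036,1],[0,0,0,0.0375,-0.0152,-0.0036,1],[0,0,0,0,0,0,1],[0,0,0,0,0,0,1],[0,0,0,0,0,0,1],[0,0,0,0,0,0,1]]'
python3 look.py w2 socket_s_mid socket_m_mid socket_l_mid socket_xl_mid holder_1
```

```text
clock: 4.27
tcp_pos: [529.4, 129.1, 429.6]
ee_rot: [2.687, 1.628, -0.001]
contact_force: [0.3, -0.6, -0.1]
width: 0.997
gripper_force: 0.0
[529.4 129.1 429.6] [ 2.687e+00  1.628e+00 -1.000e-03] 4.2667
socket_s_mid []
socket_m_mid [([188, 196], 0.85)]
socket_l_mid [([316, 134], 0.92)]
socket_xl_mid [([291, 232], 0.92), ([217, 346], 0.75), ([88, 27], 0.7)]
holder_1 [([340, 267], 0.87), ([336, 345], 0.8), ([342, 311], 0.8), ([332, 374], 0.43)]
```

View pics/w2.png

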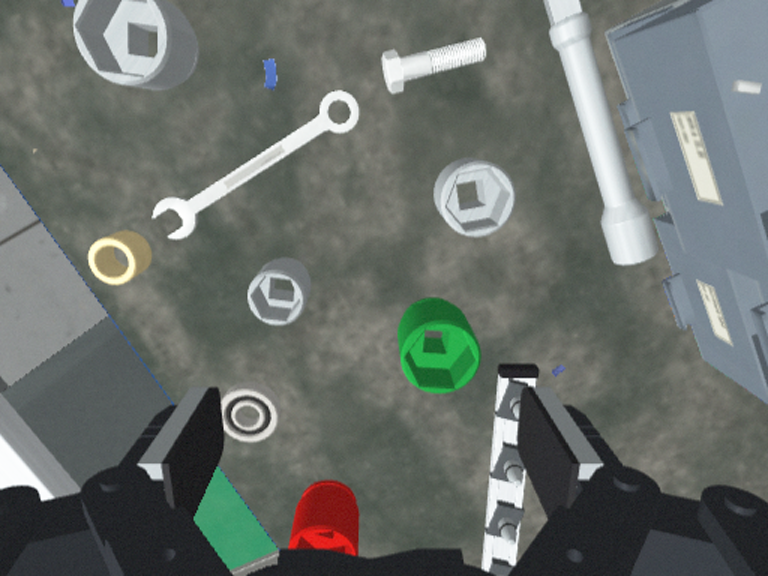

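The view shows L's mouth at (479,200), M's at (275,298), XL's at about (121,38) and the green decoy at (438,355). I'll check these against the given sizes.

Run:
```python
from h import *
import pickle
s,p=pickle.load(open('w2.pkl','rb'))
for n,h,l,r,c in [('l',58,(443,200),(513,200),(479,200)),('m',52,(248,299),(303,299),(275,298)),('xl',64,(73,38),(166,43),(120,40))]:
    f=lambda u:ray_at(p,np.array(u)/1.5-.2,h,s)
    print(n,f(c).round(1),'dia',np.linalg.norm(f(l)-f(r)).round(1))
t=camera('top');g=cv2.cvtColor(t['color'],cv2.COLOR_RGB2GRAY)
go(602,127,300)
```

```text
l [607.5 124.4  58. ] dia 46.3
m [451.  126.9  52. ] dia 39.3
xl [456.4 310.6  64. ] dia 54.8
shift share [0.0311 0.0656 0.1299] t 4.62
```

```bash
python3 -m pendant '[[0,0,0,0.0075,0.016,0.033,1],[0,0,0,0.0075,0.016,0.033,1],[0,0,0,0.0075,0.016,0.033,1],[0,0,0,0.0075,0.016,0.033,1],[0,0,0,0,0,0,1],[0,0,0,0,0,0,1],[0,0,0,0,0,0,1],[0,0,0,0,0,0,1]]'
cat > meas.py <<'E'
# fit mouth circle: name height radius guess x y
import sys
from h import *
import pickle
n=sys.argv[1];h,r,x,y=map(float,sys.argv[2:6])
s,p=pickle.load(open(n+'.pkl','rb'))
g=cv2.GaussianBlur(cv2.cvtColor(p['color'],cv2.COLOR_RGB2GRAY),(3,3),0).astype(float)
th=np.linspace(0,2*np.pi,180,endpoint=False)
def samp(c,r):
    u=np.array([proj(p,[c[0]+r*np.cos(a),c[1]+r*np.sin(a),h],s) for a in th]).astype(np.float32)
    return cv2.remap(g,u[:,0].reshape(-1,1),u[:,1].reshape(-1,1),cv2.INTER_LINEAR)[:,0]
best=[]
for st,R in ((3,15),(1,4),(.5,1.5)):
    cand=[]
    for dx in np.arange(-R,R+.1,st):
        for dy in np.arange(-R,R+.1,st):
            for k in (.94,.97,1.0):
                c=(x+dx,y+dy); cand.append((np.mean(np.minimum(np.abs(samp(c,r*k-1.2)-samp(c,r*k+1.2)),60)),*c,k))
    b=max(cand);x,y=b[1],b[2]
print('mouth',np.round(b,2),'px*1.5',(proj(p,[x,y,h],s)*1.5).round())
R_=Ro.from_rotvec(s['ee_rot']).as_matrix();print('tool-frame offset',(R_.T@(np.array([x,y,h])-s['tcp_pos'])).round(1))
E
python3 look.py w3 socket_l_mid; time python3 meas.py w3 58 25 605 126
```

```text
clock: 5.28
tcp_pos: [600.4, 127.8, 300.6]
ee_rot: [2.684, 1.63, 0.006]
contact_force: [0.2, -0.4, 0.1]
width: 1.005
gripper_force: 0.0
[600.4 127.8 300.6] [2.684 1.63  0.006] 5.2833
socket_l_mid [([253, 205], 0.59), ([77, 278], 0.25)]
mouth [ 56.41 606.   125.     0.97] px*1.5 [383. 314.]
tool-frame offset [ -0.5   5.5 242.7]
real	0m3.499s
user	0m3.996s
sys	0m0.097s
```

View pics/w3.png

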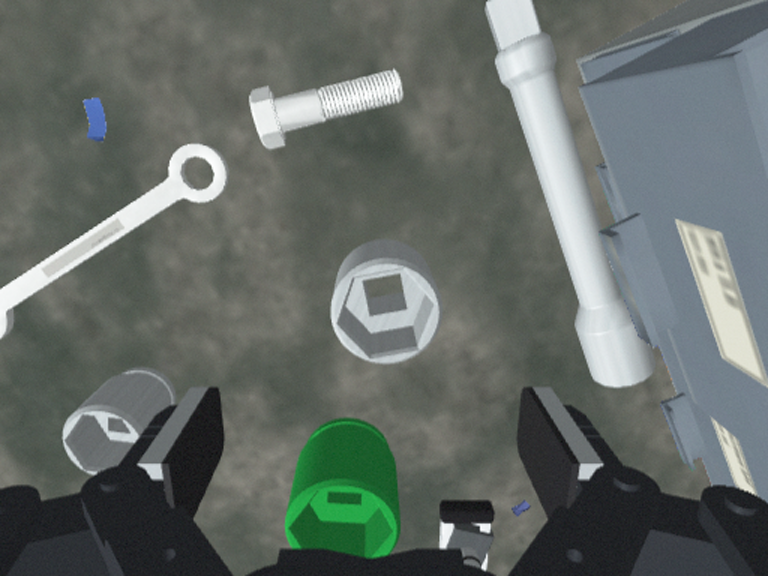

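The L mouth centre is at (384,311) and matches the fit at (383,314). I'll pick L now.

```bash
python3 -m pendant '[[0,0,0,-0.0005,0.0055,0.01,1],[0,0,0,0,0,0.028,1],[0,0,0,0,0,0.028,1],[0,0,0,0,0,0.028,1],[0,0,0,0,0,0.0136,1],[0,0,0,0,0,0,1],[0,0,0,0,0,0,0],[0,0,0,0,0,0,0],[0,0,0,0,0,0,0],[0,0,0,0,0,0,0],[0,0,0,0,0,0,0],[0,0,0,0,0,0,0],[0,0,0,0,0,0,0],[0,0,0,0,0,0,0]]' 60
python3 -m pendant '[[0,0,0,0,0,-0.03,0],[0,0,0,0,0,-0.03,0],[0,0,0,0,0,-0.03,0],[0,0,0,0,0,-0.03,0],[0,0,0,0,0,0,0],[0,0,0,0,0,0,0]]'
python3 - <<'E'
from h import *
C=np.load('C.npy');print(C.round(1))
go(*C[2],313,-0.4818)
E
```

```text
clock: 6.55
tcp_pos: [606.4, 124.8, 193.2]
ee_rot: [2.683, 1.629, 0.008]
contact_force: [0.9, -1.0, 6.8]
width: 0.57
gripper_force: 63.4
clock: 7.05
tcp_pos: [605.2, 124.8, 312.3]
ee_rot: [2.684, 1.63, 0.006]
contact_force: [-0.0, -0.5, -5.0]
width: 0.571
gripper_force: 64.5
[[ 483.5 -227.8]
 [ 514.8 -167.7]
 [ 543.4 -113.1]
 [ 572.4  -57.8]]
turn share [ 0.0011 -0.0009  0.0007] j6 0.6424088492731647
shift share [-0.2394  0.0555 -0.0007] t 7.05
```

```bash
python3 -m pendant '[[0.0011,-0.0009,0.0007,-0.0366,0.0062,0,0],[0,0,0,-0.0366,0.0062,0,0],[0,0,0,-0.0366,0.0062,0,0],[0,0,0,-0.0366,0.0062,0,0],[0,0,0,-0.0366,0.0062,0,0],[0,0,0,-0.0366,0.0062,0,0],[0,0,0,-0.0366,0.0062,0,0],[0,0,0,-0.0366,0.0062,0,0],[0,0,0,-0.0366,0.0062,0,0],[0,0,0,0,0,0,0],[0,0,0,0,0,0,0],[0,0,0,0,0,0,0],[0,0,0,0,0,0,0]]'
python3 look.py w4 holder_1
python3 - <<'E'
import cv2
a=cv2.imread('pics/w4_raw.png');cv2.imwrite('pics/w4c.png',cv2.resize(a[0:250,150:350],None,fx=2.4,fy=2.4,interpolation=cv2.INTER_CUBIC))
E
```

```text
clock: 8.13
tcp_pos: [501.1, -192.1, 309.2]
ee_rot: [-2.683, -1.626, 0.009]
contact_force: [-0.4, 0.8, -4.2]
width: 0.569
gripper_force: 64.4
[ 501.1 -192.1  309.2] [-2.683 -1.626  0.009] 8.1333
holder_1 [([248, 149], 0.73), ([251, 65], 0.69)]
```

View pics/w4c.png

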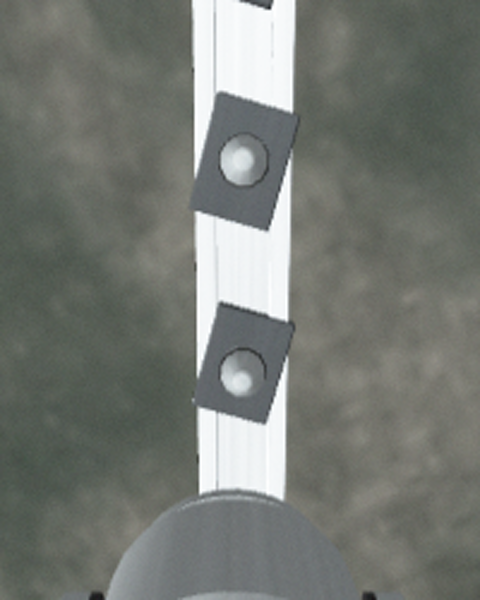

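The view shows two seats, centred at about (244,161) and (243,364), with a third just at the top edge.

```bash
cat > seat.py <<'E'
from h import *
import pickle
def seat(n,quads,k,ox,oy,tip=None):
    s,p=pickle.load(open(n+'.pkl','rb'));R_=Ro.from_rotvec(s['ee_rot']).as_matrix()
    for q in quads:
        P=np.array([ray_at(p,((x+.5)/k-.5+ox,(y+.5)/k-.5+oy),13,s) for x,y in q]);c=P.mean(0)
        print('seat',c.round(1),'sides',np.linalg.norm(P-np.roll(P,1,0),axis=1).round(1),'tool',(R_.T@(c-s['tcp_pos'])).round(1))
E
python3 - <<'E'
from seat import *
seat('w4',[[(219,93),(298,115),(268,230),(190,208)],[(220,303),(293,325),(266,424),(194,403)]],2.4,150,0)
s,p=pickle.load(open('w4.pkl','rb'))
for u in [(243,160),(242,373)]: print('post at z25',ray_at(p,(u[0]/2.4+150-.3,u[1]/2.4-.3),27,s).round(1))
for c in np.load('C.npy'): print((proj(p,[*c,13],s)-[150,0])*2.4)
E
```

```text
seat [ 543.3 -113.5   13. ] sides [33.7 24.3 34.1 25. ] tool [ 90.    2.9 296. ]
seat [ 514.7 -168.4   13. ] sides [33.9 24.5 34.  25. ] tool [ 28.    3.  296.1]
post at z25 [ 543.1 -113.2   27. ]
post at z25 [ 514.3 -168.1   27. ]
[241.21936262 552.7736867 ]
[241.68770118 362.07218996]
[242.78036244 160.64065483]
[243.95616191 -77.25073186]
```

```bash
python3 -c "
from h import *
go(543.3,-113.5,240,-0.4818)"
```

```text
turn share [-0.0016  0.0009  0.0006] j6 0.07021853867189141
shift share [0.0888 0.0006 0.0701] t 8.23
```

```bash
python3 -m pendant '[[-0.0016,0.0009,0.0006,0.03,0.0006,0,0],[0,0,0,0.03,0,0,0],[0,0,0,0.0288,0,0,0],[0,0,0,0,0,0.0233,0],[0,0,0,0,0,0.0233,0],[0,0,0,0,0,0.0235,0],[0,0,0,0,0,0,0],[0,0,0,0,0,0,0],[0,0,0,0,0,0,0],[0,0,0,0,0,0,0]]'
python3 -c "
from h import *
go(543.3,-113.5,206,-0.4818)"
```

```text
clock: 9.07
tcp_pos: [544.6, -114.9, 242.8]
ee_rot: [2.685, 1.623, 0.005]
contact_force: [0.0, -0.4, -4.4]
width: 0.567
gripper_force: 64.4
turn share [ 0.0016 -0.0003 -0.0004] j6 0.23086862413788126
shift share [ 0.0006 -0.0018  0.0368] t 9.07
```

```bash
python3 -m pendant '[[0,0,0,0.0005,-0.0015,0.006,0],[0,0,0,0,0,0.006,0],[0,0,0,0,0,0.006,0],[0,0,0,0,0,0.006,0],[0,0,0,0,0,0,0],[0,0,0,0,0,0,0]]'
python3 -m pendant '[[0,0,0,0,0,0.005,0],[0,0,0,0,0,0.004,0],[0,0,0,0,0,0.003,0],[0,0,0,0,0,0,0],[0,0,0,0,0,0,0],[0,0,0,0,0,0,0]]'
```

```text
clock: 9.57
tcp_pos: [541.9, -113.7, 215.8]
ee_rot: [2.689, 1.625, -0.001]
contact_force: [-0.6, -0.0, -3.7]
width: 0.57
gripper_force: 64.5
clock: 10.07
tcp_pos: [542.6, -113.9, 206.1]
ee_rot: [2.687, 1.624, 0.001]
contact_force: [-4.1, 0.3, 6.3]
width: 0.565
gripper_force: 65.6
```

```bash
python3 -m pendant '[[0,0,0,0,0,0,0.85],[0,0,0,0,0,0,0.85],[0,0,0,0,0,0,0.85],[0,0,0,0,0,0,0.85],[0,0,0,0,0,-0.02,0.85],[0,0,0,0,0,-0.035,0.9],[0,0,0,0,0,-0.035,1],[0,0,0,0,0,0,1]]'
python3 -c "
from h import *
go(451,127,300,-0.4818)"
```

```text
clock: 10.73
tcp_pos: [545.5, -114.5, 302.4]
ee_rot: [2.68, 1.619, 0.016]
contact_force: [1.1, -1.5, 1.0]
width: 1.001
gripper_force: 0.0
turn share [ 0.0046 -0.001  -0.0006] j6 0.232334160778881
shift share [ 0.1702 -0.1957  0.0024] t 10.73
```

```bash
python3 -m pendant '[[0.002,0,0,0.0243,-0.028,0,1],[0,0,0,0.0243,-0.028,0,1],[0,0,0,0.0243,-0.028,0,1],[0,0,0,0.0243,-0.028,0,1],[0,0,0,0.0243,-0.028,0,1],[0,0,0,0.0243,-0.028,0,1],[0,0,0,0.0243,-0.028,0,1],[0,0,0,0,0,0,1],[0,0,0,0,0,0,1],[0,0,0,0,0,0,1],[0,0,0,0,0,0,1]]'
python3 look.py w5; python3 meas.py w5 52 21 451 127
python3 -c "
from h import *
p=camera('top');cv2.imwrite('pics/t2.png',cv2.resize(p['color'][150:270,250:450,::-1],None,fx=4,fy=4,interpolation=cv2.INTER_CUBIC))
a=cv2.imread('pics/w5.png');b=cv2.imread('pics/t2.png');cv2.imwrite('pics/mix.png',np.vstack([cv2.resize(a,(400,300)),cv2.resize(b,(500,300))[:,:400]]))"
```

```text
clock: 11.65
tcp_pos: [448.4, 127.3, 295.5]
ee_rot: [-2.686, -1.622, 0.003]
contact_force: [-0.7, 0.0, -0.4]
width: 1.002
gripper_force: 0.0
[448.4 127.3 295.5] [-2.686 -1.622  0.003] 11.65
mouth [ 56.88 450.   126.5    0.97] px*1.5 [377. 312.]
tool-frame offset [1.000e-01 2.800e+00 2.435e+02]
```

View pics/mix.png

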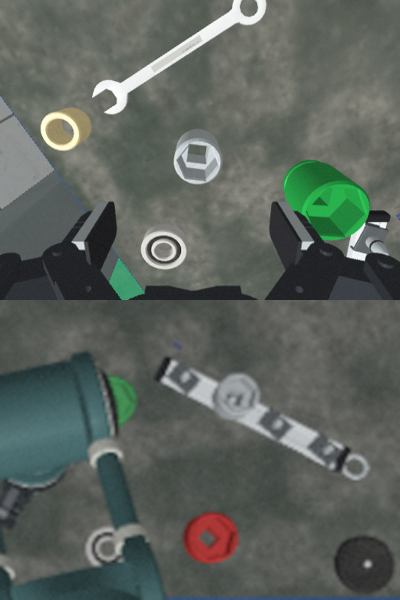

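L stands on the third holder, and the M mouth at (379,313) agrees with the fit. I'll pick M.

```bash
python3 -m pendant '[[0,0,0,0,0.0028,0.01,1],[0,0,0,0,0,0.028,1],[0,0,0,0,0,0.028,1],[0,0,0,0,0,0.028,1],[0,0,0,0,0,0.0125,1],[0,0,0,0,0,0,1],[0,0,0,0,0,0,0],[0,0,0,0,0,0,0],[0,0,0,0,0,0,0],[0,0,0,0,0,0,0],[0,0,0,0,0,0,0],[0,0,0,0,0,0,0],[0,0,0,0,0,0,0],[0,0,0,0,0,0,0],[0,0,0,0,0,0,0]]' 60
python3 -m pendant '[[0,0,0,0,0,-0.03,0],[0,0,0,0,0,-0.03,0],[0,0,0,0,0,-0.03,0],[0,0,0,0,0,-0.03,0],[0,0,0,0,0,-0.01,0],[0,0,0,0,0,0,0],[0,0,0,0,0,0,0]]'
python3 -c "
from h import *
go(514.7,-168.2,316,-0.4818)"
```

```text
clock: 13.0
tcp_pos: [451.2, 127.1, 190.9]
ee_rot: [-2.687, -1.624, -0.002]
contact_force: [-0.1, -2.4, 6.7]
width: 0.47
gripper_force: 61.0
clock: 13.58
tcp_pos: [450.0, 126.7, 318.4]
ee_rot: [-2.685, -1.623, 0.004]
contact_force: [-0.6, 0.2, -4.3]
width: 0.472
gripper_force: 62.5
turn share [-0.0015 -0.     -0.0005] j6 0.7017962355947807
shift share [-0.2313  0.194   0.0024] t 13.58
```

```bash
python3 -m pendant '[[0,0,0,-0.0321,0.0194,0,0],[0,0,0,-0.0321,0.0194,0,0],[0,0,0,-0.0321,0.0194,0,0],[0,0,0,-0.0321,0.0194,0,0],[0,0,0,-0.0321,0.0194,0,0],[0,0,0,-0.0321,0.0194,0,0],[0,0,0,-0.0321,0.0194,0,0],[0,0,0,-0.0321,0.0194,0,0],[0,0,0,-0.0321,0.0194,0,0],[0,0,0,-0.0321,0.0194,0,0],[0,0,0,0,0,0,0],[0,0,0,0,0,0,0],[0,0,0,0,0,0,0]]'
python3 look.py w6 holder_1
python3 - <<'E'
import cv2
a=cv2.imread('pics/w6_raw.png');cv2.imwrite('pics/w6c.png',cv2.resize(a[0:250,150:350],None,fx=2.4,fy=2.4,interpolation=cv2.INTER_CUBIC))
E
```

```text
clock: 14.67
tcp_pos: [471.8, -247.2, 315.0]
ee_rot: [-2.682, -1.618, 0.008]
contact_force: [-0.2, 0.2, -4.5]
width: 0.475
gripper_force: 62.6
[ 471.8 -247.2  315. ] [-2.682 -1.618  0.008] 14.6667
holder_1 [([252, 157], 0.74), ([252, 64], 0.58)]
```

View pics/w6c.png

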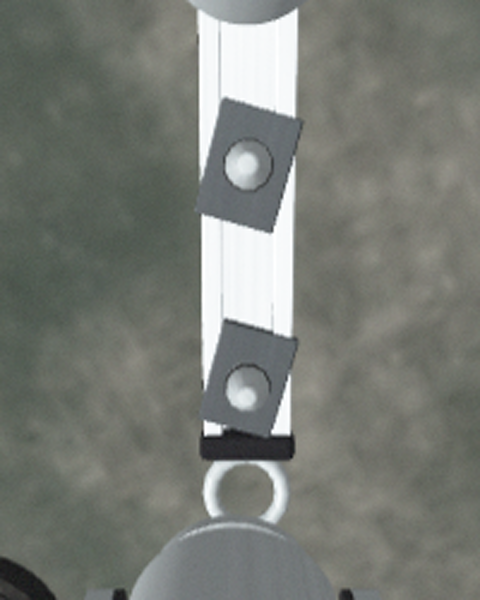

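The view shows holder 2's seat centred at about (249,165) and holder 1's at about (249,378), next to the eye at (245,492).

Run:
```python
from seat import *
seat('w6',[[(224,97),(303,121),(272,232),(196,210)],[(225,319),(298,341),(270,438),(200,419)]],2.4,150,0)
go(514.7,-168.2,240,-0.4818)
```

```text
seat [ 514.7 -168.6   13. ] sides [33.9 25.1 33.9 25. ] tool [ 89.2   4.6 302. ]
seat [ 483.4 -228.5   13. ] sides [35.  25.2 34.5 24.9] tool [ 21.7   4.8 302. ]
turn share [-0.0028 -0.0002 -0.0003] j6 -0.04502519962165398
shift share [0.0889 0.0015 0.076 ] t 14.77
```

```bash
python3 -m pendant '[[-0.0028,0,0,0.03,0.0015,0,0],[0,0,0,0.03,0,0,0],[0,0,0,0.0289,0,0,0],[0,0,0,0,0,0.025,0],[0,0,0,0,0,0.025,0],[0,0,0,0,0,0.025,0],[0,0,0,0,0,0,0],[0,0,0,0,0,0,0],[0,0,0,0,0,0,0],[0,0,0,0,0,0,0]]'
python3 -c "
from h import *
go(514.7,-168.4,204,-0.4818)"
```

```text
clock: 15.6
tcp_pos: [516.8, -169.9, 245.1]
ee_rot: [2.683, 1.622, 0.007]
contact_force: [0.3, -0.6, -2.8]
width: 0.474
gripper_force: 62.5
turn share [ 0.0024 -0.0001 -0.0004] j6 0.12028843002254416
shift share [ 0.0003 -0.0026  0.0411] t 15.6
```

```bash
python3 -m pendant '[[0.0012,0,0,0.0003,-0.0018,0.007,0],[0,0,0,0,0,0.007,0],[0,0,0,0,0,0.007,0],[0,0,0,0,0,0.006,0],[0,0,0,0,0,0,0],[0,0,0,0,0,0,0]]'
python3 -m pendant '[[0,0,0,0,0,0.006,0],[0,0,0,0,0,0.004,0],[0,0,0,0,0,0.004,0],[0,0,0,0,0,0,0],[0,0,0,0,0,0,0],[0,0,0,0,0,0,0]]'
```

```text
clock: 16.1
tcp_pos: [513.9, -168.7, 215.1]
ee_rot: [-2.688, -1.624, 0.002]
contact_force: [-0.3, -0.4, -3.7]
width: 0.472
gripper_force: 62.6
clock: 16.6
tcp_pos: [514.7, -168.9, 203.9]
ee_rot: [2.688, 1.625, 0.0]
contact_force: [-4.1, 1.2, 10.0]
width: 0.471
gripper_force: 64.1
```

```bash
python3 -m pendant '[[0,0,0,0,0,0,0.85],[0,0,0,0,0,0,0.85],[0,0,0,0,0,0,0.85],[0,0,0,0,0,0,0.85],[0,0,0,0,0,-0.02,0.85],[0,0,0,0,0,-0.038,0.9],[0,0,0,0,0,-0.038,1],[0,0,0,0,0,0,1]]'
python3 -c "
from h import *
go(594,299,295,-0.4818)"
```

```text
clock: 17.27
tcp_pos: [517.7, -169.9, 306.1]
ee_rot: [2.679, 1.619, 0.014]
contact_force: [2.5, -0.5, 1.2]
width: 1.003
gripper_force: 0.0
turn share [ 0.0044 -0.0005 -0.0005] j6 0.12066436062360142
shift share [ 0.4509 -0.1497  0.0111] t 17.27
```

```bash
python3 -m pendant '[[0.002,0,0,0.0347,-0.0115,0.0008,1],[0,0,0,0.0347,-0.0115,0.0008,1],[0,0,0,0.0347,-0.0115,0.0008,1],[0,0,0,0.0347,-0.0115,0.0008,1],[0,0,0,0.0347,-0.0115,0.0008,1],[0,0,0,0.0347,-0.0115,0.0008,1],[0,0,0,0.0347,-0.0115,0.0008,1],[0,0,0,0.0347,-0.0115,0.0008,1],[0,0,0,0.0347,-0.0115,0.0008,1],[0,0,0,0.0347,-0.0115,0.0008,1],[0,0,0,0.0347,-0.0115,0.0008,1],[0,0,0,0.0347,-0.0115,0.0008,1],[0,0,0,0.0347,-0.0115,0.0008,1],[0,0,0,0,0,0,1],[0,0,0,0,0,0,1],[0,0,0,0,0,0,1],[0,0,0,0,0,0,1]]'
python3 look.py w7 socket_s_mid socket_xl_mid; python3 meas.py w7 46 17 594 301
```

```text
clock: 18.68
tcp_pos: [591.6, 299.1, 288.0]
ee_rot: [-2.685, -1.621, 0.007]
contact_force: [-1.5, -0.4, -0.5]
width: 1.001
gripper_force: 0.0
[591.6 299.1 288. ] [-2.685 -1.621  0.007] 18.6833
socket_s_mid [([262, 204], 0.67)]
socket_xl_mid [([72, 265], 0.96)]
mouth [ 56.83 598.5  298.5    0.94] px*1.5 [389. 307.]
tool-frame offset [  3.    8.  241.9]
```

View pics/w7.png

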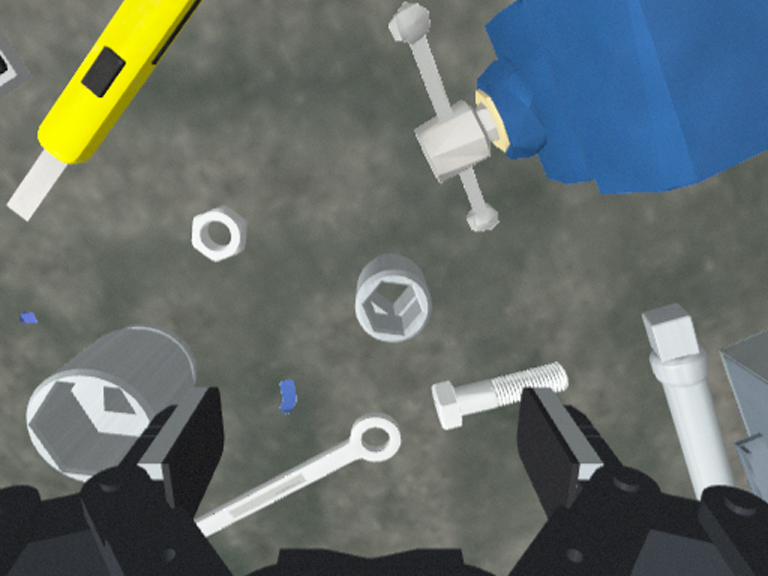

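The S mouth is centred at (394,304). The vise handle's ends are at about (482,218) and (410,20) and could be near the gripper body, so I'll triangulate its height.

Run:
```python
from h import *
import pickle
s,p=pickle.load(open('w7.pkl','rb'))
R_=Ro.from_rotvec(s['ee_rot']).as_matrix()
u=np.array((394,304))/1.5-.2
x=ray_at(p,u,46,s);print('S',x.round(1),(R_.T@(x-s['tcp_pos'])).round(1))
l,r=[ray_at(p,np.array(q)/1.5-.2,46,s) for q in((357,304),(431,304))];print('dia',np.linalg.norm(l-r))
t=camera('top');sd=camera('side')
for nm,a,b,c in [('hub',(283,228),(455,140),(292,367)),('end',(304,232),(482,218),(299,373))]:
  for z in (20,35,50,65,80):
    print(nm,z,ray_at(t,np.array(a)/1.5,z)[:2].round(),ray_at(p,np.array(b)/1.5,z,s)[:2].round(),ray_at(sd,np.array(c)/1.5,z)[:2].round())
go(x[0],x[1],189,-0.4818)
```

```text
S [601.  299.1  46. ] [  4.6   9.9 241.9]
dia 32.28049058980653
hub 20 [662. 362.] [657. 346.] [662. 319.]
hub 35 [658. 359.] [655. 348.] [658. 335.]
hub 50 [654. 356.] [653. 349.] [653. 351.]
hub 65 [650. 353.] [651. 351.] [649. 366.]
hub 80 [646. 350.] [649. 352.] [644. 382.]
end 20 [653. 318.] [653. 309.] [647. 333.]
end 35 [649. 315.] [652. 313.] [643. 349.]
end 50 [645. 313.] [650. 317.] [639. 364.]
end 65 [641. 311.] [648. 320.] [635. 380.]
end 80 [637. 308.] [647. 324.] [630. 395.]
turn share [-0.0019 -0.     -0.001 ] j6 0.9116021211151767
shift share [0.0042 0.0081 0.0996] t 18.93
```

```bash
python3 -m pendant '[[0,0,0,0.0043,0.0088,0.005,1],[0,0,0,0,0,0.028,1],[0,0,0,0,0,0.028,1],[0,0,0,0,0,0.028,1],[0,0,0,0,0,0.0106,1],[0,0,0,0,0,0,1],[0,0,0,0,0,0,0],[0,0,0,0,0,0,0],[0,0,0,0,0,0,0],[0,0,0,0,0,0,0],[0,0,0,0,0,0,0],[0,0,0,0,0,0,0],[0,0,0,0,0,0,0],[0,0,0,0,0,0,0],[0,0,0,0,0,0,0]]' 60
python3 -m pendant '[[0,0,0,0,0,-0.03,0],[0,0,0,0,0,-0.03,0],[0,0,0,0,0,-0.03,0],[0,0,0,0,0,-0.03,0],[0,0,0,0,0,-0.01,0],[0,0,0,0,0,0,0],[0,0,0,0,0,0,0]]'
python3 -c "
from h import *
go(483.4,-228.3,316,-0.4818)"
```

```text
clock: 20.18
tcp_pos: [602.0, 300.6, 191.3]
ee_rot: [-2.685, -1.623, -0.001]
contact_force: [-0.4, -0.8, 6.5]
width: 0.377
gripper_force: 59.6
clock: 20.77
tcp_pos: [601.5, 299.8, 318.5]
ee_rot: [-2.684, -1.622, 0.004]
contact_force: [-0.0, -0.9, -2.6]
width: 0.378
gripper_force: 60.3
turn share [-0.0018 -0.0001 -0.0005] j6 0.9053627467964299
shift share [-0.5226  0.1401  0.0025] t 20.77
```

```bash
python3 -m pendant '[[0,0,0,-0.0373,0.01,0,0],[0,0,0,-0.0373,0.01,0,0],[0,0,0,-0.0373,0.01,0,0],[0,0,0,-0.0373,0.01,0,0],[0,0,0,-0.0373,0.01,0,0],[0,0,0,-0.0373,0.01,0,0],[0,0,0,-0.0373,0.01,0,0],[0,0,0,-0.0373,0.01,0,0],[0,0,0,-0.0373,0.01,0,0],[0,0,0,-0.0373,0.01,0,0],[0,0,0,-0.0373,0.01,0,0],[0,0,0,-0.0373,0.01,0,0],[0,0,0,-0.0373,0.01,0,0],[0,0,0,-0.0373,0.01,0,0],[0,0,0,0,0,0.025,0],[0,0,0,0,0,0.025,0],[0,0,0,0,0,0,0],[0,0,0,0,0,0,0],[0,0,0,0,0,0,0],[0,0,0,0,0,0,0]]'
python3 -c "
from h import *
go(483.4,-228.3,243,-0.4818)"
```

```text
clock: 22.43
tcp_pos: [483.2, -227.1, 268.7]
ee_rot: [-2.684, -1.624, 0.004]
contact_force: [1.2, 0.7, -2.0]
width: 0.383
gripper_force: 60.3
turn share [-0.0016 -0.     -0.0002] j6 -0.003580166571665117
shift share [-0.0009  0.0007  0.0257] t 22.43
```

```bash
python3 -m pendant '[[-0.0008,0,0,-0.0009,0.0007,0.015,0],[0,0,0,0,0,0.012,0],[0,0,0,0,0,0.009,0],[0,0,0,0,0,0.008,0],[0,0,0,0,0,0.008,0],[0,0,0,0,0,0,0],[0,0,0,0,0,0,0],[0,0,0,0,0,0,0]]'
python3 -c "
from h import *
go(483.4,-228.3,204,-0.4818)"
```

```text
clock: 23.1
tcp_pos: [483.2, -227.8, 215.3]
ee_rot: [-2.686, -1.622, -0.0]
contact_force: [3.9, 3.5, -6.1]
width: 0.38
gripper_force: 60.2
turn share [-0.0009 -0.0006 -0.0007] j6 -0.005241326932173059
shift share [-0.0004  0.0004  0.0113] t 23.1
```

```bash
python3 -m pendant '[[0,0,0,0.001,0,0.003,0],[0,0,0,0,0,0.003,0],[0,0,0,0,0,0.003,0],[0,0,0,0,0,0.003,0],[0,0,0,0,0,0,0],[0,0,0,0,0,0,0],[0,0,0,0,0,0,0]]'
```

```text
clock: 23.68
tcp_pos: [483.6, -227.5, 204.3]
ee_rot: [-2.687, -1.623, 0.001]
contact_force: [3.1, 4.0, 1.4]
width: 0.375
gripper_force: 60.8
```

```bash
python3 -m pendant '[[0,0,0,0.0005,0,0.0015,0],[0,0,0,0,0,0,0],[0,0,0,0,0,0,0]]'; python3 -m pendant '[[0,0,0,0,0,0,0.85],[0,0,0,0,0,0,0.85],[0,0,0,0,0,0,0.85],[0,0,0,0,0,0,0.85],[0,0,0,0,0,0,0.85],[0,0,0,0,0,-0.02,0.85],[0,0,0,0,0,-0.038,0.9],[0,0,0,0,0,-0.038,1],[0,0,0,0,0,0,1]]'
python3 -c "
from h import *
go(456.5,310.6,305,-0.4818)"
```

```text
clock: 23.93
tcp_pos: [483.8, -227.3, 204.2]
ee_rot: [-2.687, -1.624, 0.002]
contact_force: [-1.1, 4.1, 11.3]
width: 0.377
gripper_force: 62.0
clock: 24.68
tcp_pos: [486.5, -229.0, 306.4]
ee_rot: [2.681, 1.621, 0.008]
contact_force: [1.3, -0.3, 0.9]
width: 1.001
gripper_force: 0.0
turn share [ 0.0031  0.0001 -0.0006] j6 -0.002452185492687208
shift share [ 0.4643 -0.2766  0.0014] t 24.68
```

```bash
python3 -m pendant '[[0.0015,0,0,0.0332,-0.0198,0,1],[0,0,0,0.0332,-0.0198,0,1],[0,0,0,0.0332,-0.0198,0,1],[0,0,0,0.0332,-0.0198,0,1],[0,0,0,0.0332,-0.0198,0,1],[0,0,0,0.0332,-0.0198,0,1],[0,0,0,0.0332,-0.0198,0,1],[0,0,0,0.0332,-0.0198,0,1],[0,0,0,0.0332,-0.0198,0,1],[0,0,0,0.0332,-0.0198,0,1],[0,0,0,0.0332,-0.0198,0,1],[0,0,0,0.0332,-0.0198,0,1],[0,0,0,0.0332,-0.0198,0,1],[0,0,0,0.0332,-0.0198,0,1],[0,0,0,0,0,0,1],[0,0,0,0,0,0,1],[0,0,0,0,0,0,1],[0,0,0,0,0,0,1]]'
python3 look.py w8; python3 meas.py w8 64 29 456 310
python3 -c "
from h import *
p=camera('top');cv2.imwrite('pics/t3.png',p['color'][150:250,300:410,::-1])
a=cv2.imread('pics/w8.png');b=cv2.imread('pics/t3.png');cv2.imwrite('pics/mix2.png',np.vstack([cv2.resize(a,(400,300)),cv2.resize(b,(330,300)).copy().repeat(1,1) if 0 else cv2.copyMakeBorder(cv2.resize(b,(330,300),interpolation=cv2.INTER_CUBIC),0,0,0,70,cv2.BORDER_CONSTANT)]))"
```

```text
clock: 26.18
tcp_pos: [454.2, 312.0, 300.2]
ee_rot: [-2.684, -1.62, 0.008]
contact_force: [-0.1, 0.3, -1.1]
width: 1.002
gripper_force: 0.0
[454.2 312.  300.2] [-2.684 -1.62   0.008] 26.1833
mouth [ 57.67 458.   314.5    0.97] px*1.5 [381. 309.]
tool-frame offset [  4.3   4.2 236.1]
```

View pics/mix2.png

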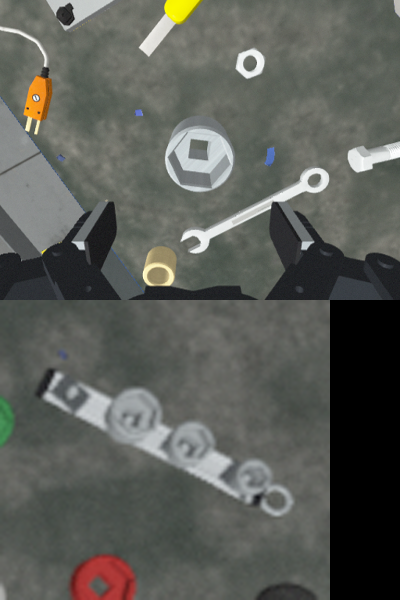

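S, M and L stand on holders 1 to 3. The XL mouth at (382,307) agrees with the fit. I'll pick XL.

```bash
python3 -m pendant '[[0,0,0,0.0042,0.0035,0.005,1],[0,0,0,0,0,0.028,1],[0,0,0,0,0,0.028,1],[0,0,0,0,0,0.028,1],[0,0,0,0,0,0.0162,1],[0,0,0,0,0,0,1],[0,0,0,0,0,0,0],[0,0,0,0,0,0,0],[0,0,0,0,0,0,0],[0,0,0,0,0,0,0],[0,0,0,0,0,0,0],[0,0,0,0,0,0,0],[0,0,0,0,0,0,0],[0,0,0,0,0,0,0]]' 80
python3 -m pendant '[[0,0,0,0,0,-0.03,0],[0,0,0,0,0,-0.03,0],[0,0,0,0,0,-0.03,0],[0,0,0,0,0,-0.03,0],[0,0,0,0,0,-0.015,0],[0,0,0,0,0,0,0],[0,0,0,0,0,0,0]]'
python3 -c "
from h import *
go(572.2,-57.8,320,-0.4818)"
```

```text
clock: 27.45
tcp_pos: [460.2, 316.0, 197.9]
ee_rot: [-2.683, -1.622, -0.002]
contact_force: [2.7, -2.6, 6.0]
width: 0.661
gripper_force: 86.9
clock: 28.03
tcp_pos: [458.9, 315.0, 330.1]
ee_rot: [-2.682, -1.621, 0.007]
contact_force: [0.4, -0.3, -7.6]
width: 0.658
gripper_force: 89.4
turn share [-0.0028 -0.0001 -0.0005] j6 1.0341659012130648
shift share [-0.2779  0.2731  0.0101] t 28.03
```

```bash
python3 -m pendant '[[0,0,0,-0.0307,0.0228,0,0],[0,0,0,-0.0307,0.0228,0,0],[0,0,0,-0.0307,0.0228,0,0],[0,0,0,-0.0307,0.0228,0,0],[0,0,0,-0.0307,0.0228,0,0],[0,0,0,-0.0307,0.0228,0,0],[0,0,0,-0.0307,0.0228,0,0],[0,0,0,-0.0307,0.0228,0,0],[0,0,0,-0.0307,0.0228,0,0],[0,0,0,-0.0307,0.0228,0,0],[0,0,0,-0.0307,0.0228,0,0],[0,0,0,-0.0307,0.0228,0,0],[0,0,0,0,0,0,0],[0,0,0,0,0,0,0],[0,0,0,0,0,0,0]]'
python3 look.py w9 holder_1
python3 - <<'E'
import cv2
a=cv2.imread('pics/w9_raw.png');cv2.imwrite('pics/w9c.png',cv2.resize(a[0:250,150:350],None,fx=2.4,fy=2.4,interpolation=cv2.INTER_CUBIC))
E
```

```text
clock: 29.28
tcp_pos: [529.0, -138.0, 325.0]
ee_rot: [-2.679, -1.617, 0.012]
contact_force: [-0.3, 0.8, -6.4]
width: 0.664
gripper_force: 89.9
[ 529. -138.  325.] [-2.679 -1.617  0.012] 29.2833
holder_1 [([253, 63], 0.89), ([257, 150], 0.82)]
```

View pics/w9c.png

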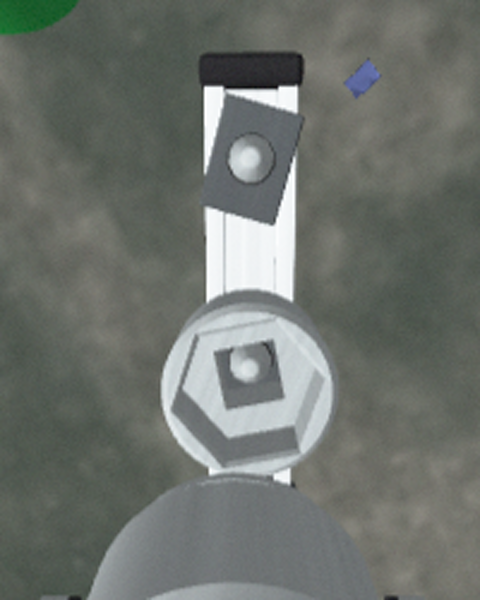

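Holder 4's seat is centred at about (253,159), and L sits with the post tip showing through its hole at (250,362).

Run:
```python
from seat import *
seat('w9',[[(227,94),(304,117),(275,225),(203,207)]],2.4,150,0)
go(572.2,-57.9,255,-0.4818)
```

```text
seat [572.6 -58.3  13. ] sides [34.8 25.3 33.9 24.3] tool [ 90.9   5.9 311.9]
turn share [-0.0039  0.0001 -0.0003] j6 0.18215088699934312
shift share [0.0899 0.0012 0.0711] t 29.38
```

```bash
python3 -m pendant '[[-0.0025,0,0,0.03,0.001,0,0],[0,0,0,0.03,0,0,0],[0,0,0,0.03,0,0,0],[0,0,0,0,0,0.0235,0],[0,0,0,0,0,0.0235,0],[0,0,0,0,0,0.0235,0],[0,0,0,0,0,0,0],[0,0,0,0,0,0,0],[0,0,0,0,0,0,0],[0,0,0,0,0,0,0]]'
python3 -c "
from h import *
go(572.5,-58,211,-0.4818)"
```

```text
clock: 30.22
tcp_pos: [574.2, -58.8, 259.8]
ee_rot: [2.686, 1.625, 0.004]
contact_force: [0.6, -0.6, -6.6]
width: 0.66
gripper_force: 89.7
turn share [ 0.001  -0.0004 -0.0004] j6 0.3375902715921082
shift share [-0.     -0.0019  0.0488] t 30.22
```

```bash
python3 -m pendant '[[0,0,0,0,-0.0014,0.01,0],[0,0,0,0,0,0.01,0],[0,0,0,0,0,0.008,0],[0,0,0,0,0,0.008,0],[0,0,0,0,0,0,0],[0,0,0,0,0,0,0]]'
python3 -m pendant '[[0,0,0,0,0,0.004,0],[0,0,0,0,0,0.004,0],[0,0,0,0,0,0.003,0],[0,0,0,0,0,0.002,0],[0,0,0,0,0,0,0],[0,0,0,0,0,0,0],[0,0,0,0,0,0,0]]'
```

```text
clock: 30.72
tcp_pos: [571.7, -58.0, 220.5]
ee_rot: [-2.687, -1.623, 0.001]
contact_force: [2.0, 2.8, -9.4]
width: 0.655
gripper_force: 89.6
clock: 31.3
tcp_pos: [572.5, -58.4, 210.9]
ee_rot: [2.688, 1.625, 0.001]
contact_force: [-2.6, 2.9, 5.4]
width: 0.662
gripper_force: 91.1
```

```bash
python3 -m pendant '[[0,0,0,0,0,0,1],[0,0,0,0,0,0,1],[0,0,0,0,0,0,1],[0,0,0,0,0,0,1],[0,0,0,0,0,0,1],[0,0,0,0,0,-0.02,1],[0,0,0,0,0,-0.038,1],[0,0,0,0,0,-0.038,1],[0,0,0,0,0,-0.035,1],[0,0,0,-0.035,0,-0.02,1],[0,0,0,-0.035,0,-0.02,1],[0,0,0,-0.035,0,-0.02,1],[0,0,0,-0.035,0,0,1],[0,0,0,0,0,0,1],[0,0,0,0,0,0,1],[0,0,0,0,0,0,1]]'
python3 look.py w10
python3 -c "
from h import *
p=camera('side');cv2.imwrite('pics/s3.png',p['color'][120:220,200:333,::-1])
a=cv2.imread('pics/w10.png');b=cv2.imread('pics/s3.png');cv2.imwrite('pics/mix3.png',np.hstack([a[:,200:600],cv2.copyMakeBorder(cv2.resize(b,(400,300),interpolation=cv2.INTER_CUBIC),0,276,0,0,cv2.BORDER_CONSTANT)]))"
```

```text
clock: 32.63
tcp_pos: [506.7, -182.3, 399.2]
ee_rot: [-2.689, -1.623, 0.0]
contact_force: [0.2, 0.8, -0.4]
width: 0.999
gripper_force: 0.0
[ 506.7 -182.3  399.2] [-2.689 -1.623  0.   ] 32.6333
```

View pics/mix3.png

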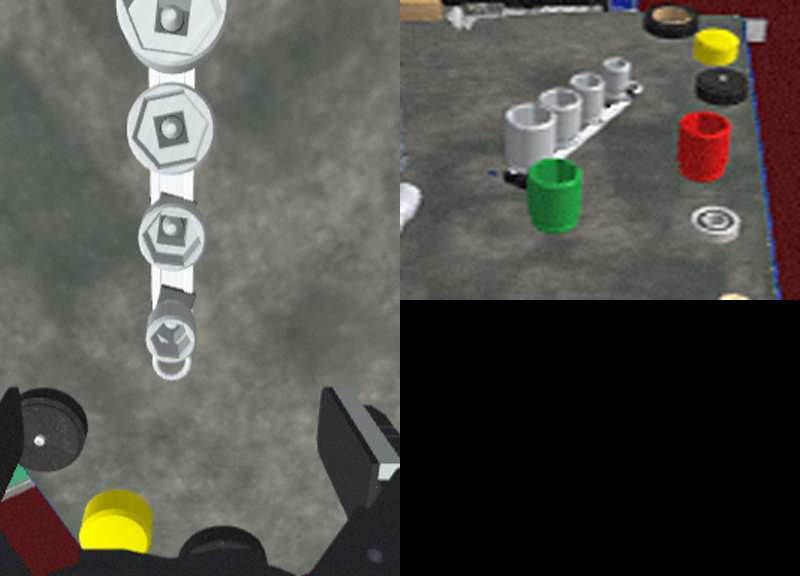

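All four sockets stand upright and seated on their posts. Counting from the eye at the bottom they read S (171,338), M (171,238), L (170,130) and XL (171,18), with the gripper clear of them.

```bash
python3 -c "
from bench import *
print(job_done())"
```

```text
the job is handed in; nothing more can be done
None
```

All four sockets are on the rail in order of size, smallest next to the hanging eye, each pressed down onto its seat, upright and released; I handed the job in at about 33 s of the 115 s allowed, and the hand-in call gave no verdict.

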